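# Pull a cover plate into line with a drift pin and fit its bolt

### The job

The olive cover plate has swung out of line with the anchor strip beneath it. Push the yellow-handled drift fully home through the end hole of plate and strip letting the drift, not your fingers, draw the plate across until its tip drops into the strip's hidden hole; then, with the drift left standing in, fit the knurled bolt fully home in the middle hole and let go. Leave everything else where it is. Press gently, feeling your way: never 50 N or more on either pin.

Things in the scene. Friction and masses are not known exactly. Their poses are not given: they have to be found in the camera images.
- drift_grip (a point): Drift pin: centre of its upright yellow handle (20 mm diameter, 54 mm tall); z up the pin. Below: dark collar 26 mm diameter, 6 mm thick, underside 33 mm below this point; straight 16 mm shank to 51 mm below; taper to a flat 14 mm tip 67 mm below. 0.1 to 0.2 kg. Starts upright in the blue rack, collar on the rack top. Home: collar on the plate, this point 33 mm above plate_drift_hole
- bolt_grip (a point): Bolt: point on the axis of its dark round knurled head (20 mm diameter, top 12 mm above this point); z up the bolt. Washer face 24 mm diameter, 3 mm thick, underside 14 mm below this point; 12 mm shank, chamfered end 42 mm below. 0.06 to 0.11 kg. Starts upright in the blue rack, washer on the rack top. Home: washer on the plate, this point 14 mm above plate_bolt_hole
- rack: Blue steel rack, fixed; origin under its centre on the table; x along its 230 mm length, y across its 60 mm width, top at 65 mm. Drift, bolt and red plug stand in its three 19 mm holes at x = -75, 0 and 75 mm, in any order, a little loose
- frame: Grey-green frame, fixed; origin under its centre on the table; y along it. Flange 100 mm (x) by 196 mm (y), top at 60 mm; foot 124 x 230 mm. Both the plate on top and an anchor strip hidden under it (14 mm thick, top face at 60 mm, open below) pivot on a fitted bolt at x = 0, y = -70 mm; their drift holes are 140 mm and bolt holes 70 mm from it
- plate_drift_hole (a point): Centre of the 17 mm hole at the free end of the olive cover plate (70 x 178 x 6 mm), at its top face, 66 mm above the table; y along the plate, away from its pivot. The plate turns stiffly (3 to 4 N at this hole, stays where left) and starts swung anticlockwise from above, this hole 8.5 to 10.5 mm to the -x side of the frame's centre line. Only the drift may move it: fingers must not push it
- plate_bolt_hole (a point): Centre of the 13 mm middle hole of the olive cover plate, at its top face. The hidden anchor strip below has like 17 and 13 mm holes; its drift hole lies anywhere from x = -4.5 to +10 mm of the frame's centre line, so 4 to 20.5 mm to the +x side of the plate's at the start. The strip stays put (needs over 60 N): drag the plate with the drift until its tip drops into the strip's hole
- plug: The red plastic plug standing in the rack, not needed; its head (28 mm wide, 16 mm tall) starts at this point, on the rack top. Leave it alone.
- jar: Amber jar, bystander, 52 mm wide, 75 mm tall; origin under its centre. Leave it alone.
- tape: White plastic ring, bystander, 68 mm wide, 36 mm tall; origin under its centre. Leave it alone.
- flange: Aluminium flange with a hub, bystander, 90 mm wide, 42 mm tall; origin under its centre. Leave it alone.
- wrench: Wrench, bystander, 170 mm long, flat on the table; x along it. Leave it alone.
- bracket: Grey-green angle bracket, bystander, 70 x 110 mm, 75 mm tall; origin under its centre. Leave it alone.
- screwdriver: Screwdriver, bystander, 180 mm long; x along it. Leave it alone.

How it is judged:
By the outcome, as a careful person would: the job done as asked, in the order asked, and still so for the second after the job is handed in, with the robot touching nothing.
It also fails if it takes over 72 s, if anything falls off the work surface, if the arm or the gripper's body presses on something with over 40 N, if the wrist force passes 120 N, or if a joint passes its speed limit or range.

### The arm

A 7-joint arm with a two-finger parallel gripper is mounted at the origin on the work surface. World frame = base frame: x ahead of the robot, y to its left, z up, the work surface at z = 0. Lengths are in m, angles in rad, forces in N, time in s.
With the tool pointing down it reaches from about 0.4 to 0.85 m from the base axis. Payload 10.4 kg.
Tool frame: the origin (TCP) lies on the centre line of the jaws, within the pads' length; the fingertips stand r.finger_overhang ahead of it and the grasp point (between the pads) lies 5 mm behind it (r.finger_overhang is the distance from the TCP to the fingertips, in m); z points along the fingers, y is the line along which they close (so a half turn about z gives the same grasp; the last joint's range is limited). The gripper opens to 87 mm and grips with 3 to 60 N. Pads are 19 mm wide; open, the fingers measure 117 mm over their backs; the gripper's body (75 mm by 190 mm) begins 51 mm behind the grasp point.
Start: joints at [-1.26, 0.332, -0.065, 1.46, 0.022, 1.35, -0.088], TCP at [0.205, 0.591, 0.208] pointing down, gripper open.
Joint ranges: [-2.6, 2.6], [-0.5, 2.12], [-1.47, 1.34], [0.16, 2.42], [-1.27, 4.41], [0.06, 2.06], [-2.6, 2.6]. Speed limits (rad/s): [2.22, 2.22, 2.79, 2.79, 3.14, 3.14, 3.14].

### API

Orientations are given as a unit quaternion [x, y, z, w].
In Python, from bench import read_state, viewer, r gives the robot as it stands.
- The arm moves only by the tool carry_out, never from a script. Its argument "moves" is a list of rows, each a list of 6 numbers: the shift along the tool's x, y, z in units of 40 mm (1.0 is 40 mm), then the turn, a rotation vector about the tool's x, y, z in units of 8 degrees (1.0 is 8 degrees). A call has 1 to 20 rows; each row shifts and turns the commanded pose from where the row before left it, along the tool's axes as they then stand; what a row does not reach is not made up. A row lasts 1/8 s, in which the tool goes at most 62.5 mm and 10.7 degrees, less where a joint would pass 70% of its speed; a pose out of reach is approached as far as the arm can. A call is refused whole if a number of a shift passes 1 or a number of a turn 1, either way. A call with a gripper value outside its range is refused whole. "fingers" is the finger opening in mm, from 0 to 87, set as the call begins (left out, the last holds). The fingers move at their own pace and stop on an object; "force" is the grip in N (left out, the last holds). Time passes only in rows, so rows that do not move let the fingers close. It gives the time, the measured TCP pose, the force, the opening and the grip force at its end, in the units of the state.
- read_state(): the state, without advancing time (a new reading comes with each control period).
- viewer.camera(name): name is "side" or "top" or "wrist"; returns a dict with "pixels" (480x640x3 uint8, red, green, blue), "range_z" (480x640 float32, m along the optical axis (not along the pixel's ray), 0 where there is no reading), "fx", "fy", "cx", "cy" (pixels), "xyz" and "orientation" of the camera in the world. Camera axes: x right, y down, z forward; pixel columns grow to the right and rows downward; lengths in m; the calibration is good to about 2 mm. A picture is of the moment at which its call begins.
- r.close_job(): hands the job in; it is judged then, once.
The state is a dict: "time": time; "joint_positions": joint angles; "joint_vel": joint speeds; "joint_torque": joint torques, N m; "ee_pos": TCP position; "eef_rot": TCP orientation; "ft_force": force on the tool from outside, world axes, zero at the start; "torque": the same for the moment, N m; "width": finger opening in m; "grip_force": force on a finger pad.
Only numpy, scipy, OpenCV 4.12 (cv2) and the standard library are available. Lean on these libraries where they do the work, as an engineer would, in place of code of your own. Each camera call takes 0.05 s, during which the arm holds its last target. There are 200 camera calls.

## Working session

There is one attempt and no reset: what is moved stays moved. The work goes in short steps, Python scripts to look and compute and a tool call to move; the robot and the scene stay as the last step left them, time stands still between calls to the robot, and variables do not carry over. Pictures are saved under pics/ and viewed, at most 12 in all, crops included, and the job is handed in when it is done.

Besides the shell and the picture viewer there is one more tool, called as name(argument=value, ...), one argument or row to a line, values as JSON. carry_out: Moves the arm, as the interface text tells. Its arguments: {"type":"object","properties":{"moves":{"type":"array","items":{"type":"array","items":{"type":"number"}}},"fingers":{"type":"number"},"force":{"type":"number"}},"required":["moves"]}

```bash
mkdir -p pics; cat > h.py <<'E'
from bench import read_state, viewer, r
import numpy as np, cv2
from scipy.spatial.transform import Rotation as R
def cam(n):
    c=viewer.camera(n); return c
def Rm(c):
    o=np.array(c["orientation"]); return o if o.shape==(3,3) else R.from_quat(o).as_matrix()
def cloud(c):
    z=c["range_z"]; v,u=np.mgrid[:480,:640]
    P=np.stack([(u-c["cx"])/c["fx"]*z,(v-c["cy"])/c["fy"]*z,z],-1)
    W=P@Rm(c).T+np.array(c["xyz"]); W[z==0]=np.nan; return W
def atz(c,u,v,h):
    d=Rm(c)@np.array([(u-c["cx"])/c["fx"],(v-c["cy"])/c["fy"],1]); o=np.array(c["xyz"])
    return o+d*(h-o[2])/d[2]
def save(c,n): cv2.imwrite("pics/"+n,c["pixels"][:,:,::-1])
E
python3 - <<'E'
from h import *
for n in ["top","side"]:
    c=cam(n); save(c,n+"0.png"); print(n,c["xyz"],c["orientation"],c["fx"],c["cx"],c["cy"])
    np.savez(n+"0.npz",**{k:np.array(v) for k,v in c.items()})
s=read_state(); print(s); print(r.finger_overhang)
E
```

```text
top [ 0.29584841 -0.0051435   1.35700378] [ 0.70513965 -0.70370851  0.05399721 -0.06824006] 582.7970838291653 319.7868758975242 233.28217582893606
side [0.07634226 0.92921057 0.70210559] [-0.20852931  0.84179301 -0.48613907  0.10755863] 540.6697214104125 309.4813743179758 246.18177773493593
{'time': 0.1, 'joint_positions': array([-1.25959995,  0.33280729, -0.06471901,  1.46085314,  0.02160099,
        1.34992423, -0.08847678]), 'joint_vel': array([-1.94692483e-04, -2.78326095e-03, -9.02719171e-05, -1.53694118e-03,
        2.75085014e-03,  4.22102267e-04, -3.27873440e-04]), 'joint_torque': array([ 1.21163532e-03, -6.24549937e+01,  2.46417860e-02, -3.90715098e+01,
       -6.13152841e-02,  3.65329860e-02,  9.13586518e-05]), 'ee_pos': array([0.20464224, 0.59015302, 0.20763644]), 'eef_rot': array([ 1.66094561e-01,  9.86109617e-01, -6.43145963e-04, -8.07897283e-05]), 'ft_force': array([-0.17571137, -0.4541917 , -0.22792571]), 'torque': array([0.02266716, 0.04509622, 0.00925637]), 'grip_force': 0.0, 'width': 0.08691729973853266}
0.014
```

View pics/top0.png

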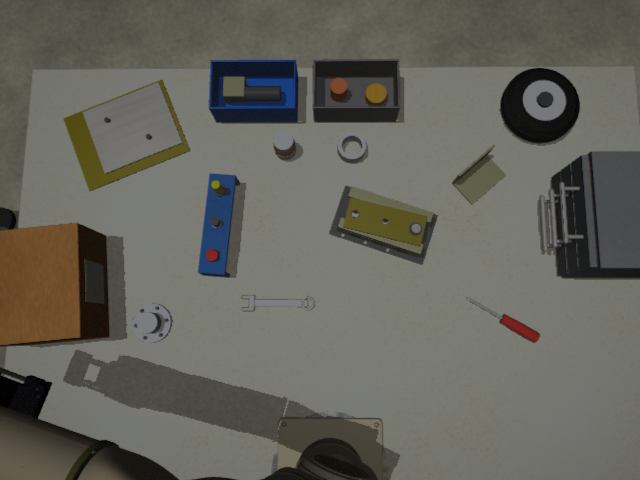

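View pics/side0.png

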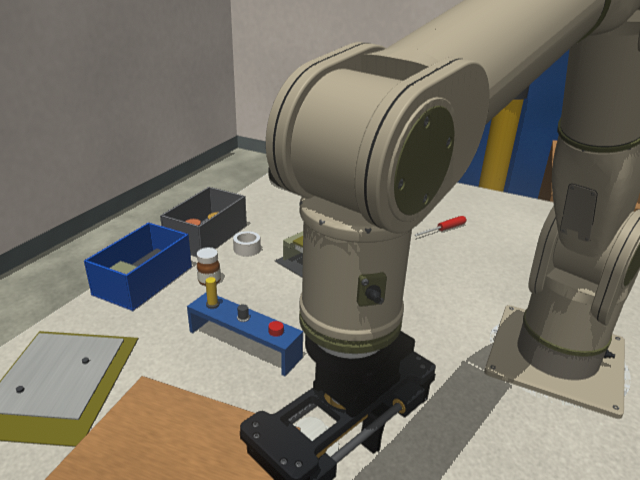

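The top view shows the rack around (218,225) with the yellow drift at (217,186), the bolt at (216,223) and the red plug at (212,255). The plate's free hole is at (355,213), its middle hole at (386,220) and its pivot bolt at (416,229). The side view confirms the order in the rack.

```bash
cat > m.py <<'E'
from h import *
c=dict(np.load("top0.npz")); W=cloud(c); H=cv2.cvtColor(c["pixels"],cv2.COLOR_RGB2HSV)
def px(u,v,h): 
    p=atz(c,u,v,h); print((u,v),p.round(4),"depth z",W[int(v),int(u)].round(4)); return p
px(217,186,.125);px(216,223,.091);px(212,255,.081)
# rack top
b=(H[...,0]>100)&(H[...,0]<125)&(H[...,1]>120)&(abs(W[...,2]-.065)<.006)
m=np.zeros(b.shape,bool);m[165:285,190:250]=1; b&=m
pts=W[b][:,:2].astype(np.float32); print("rack",b.sum(),cv2.minAreaRect(pts*1000), W[b][:,2].mean())
# drift yellow
y=(H[...,0]>20)&(H[...,0]<35)&(H[...,1]>150); y&=m; q=W[y]; q=q[q[:,2]>.12]; print("drift",len(q),q.mean(0))
# plate
o=(H[...,0]>20)&(H[...,0]<35)&(H[...,1]>130); m2=np.zeros_like(m); m2[180:270,325:445]=1; o&=m2
print("plate",o.sum(),cv2.minAreaRect(W[o][:,:2].astype(np.float32)*1000),np.nanmedian(W[o][:,2]))
f=m2&(abs(W[...,2]-.060)<.012); print("flange",cv2.minAreaRect(W[f][:,:2].astype(np.float32)*1000))
g=m2&(W[...,2]>.004)&(W[...,2]<.03); print("foot",cv2.minAreaRect(W[m2&(W[...,2]>.006)][:,:2].astype(np.float32)*1000))
for a in [(355,213),(386,220),(416,229)]: px(*a,.066)
big=cv2.resize(c["pixels"][170:280,320:450],None,fx=6,fy=5,interpolation=cv2.INTER_CUBIC)[:,:,::-1]
big=cv2.resize(c["pixels"][175:275,325:445],None,fx=6,fy=6,interpolation=cv2.INTER_CUBIC)[:,:,::-1]
cv2.imwrite("pics/plate.png",big)
E
python3 m.py
```

```text
(217, 186) [0.6161 0.2452 0.125 ] depth z [0.6155 0.2448 0.1271]
(216, 223) [0.5403 0.2515 0.091 ] depth z [0.5397 0.2508 0.0944]
(212, 255) [0.47   0.2599 0.081 ] depth z [0.4703 0.2603 0.079 ]
rack 2116 ((545.224853515625, 254.5093994140625), (60.58188247680664, 230.8587646484375), 85.4391098022461) 0.06502176399424257
drift 54 [0.61972708 0.24889829 0.12496585]
plate 2119 ((549.4812622070312, -125.46939849853516), (175.8411407470703, 69.7134017944336), 75.52262115478516) 0.06625598329708526
flange ((554.5286254882812, -125.77948760986328), (196.01361083984375, 102.5304946899414), 71.48932647705078)
foot ((554.4666748046875, -129.51547241210938), (213.5638427734375, 279.99273681640625), 0.07121880352497101)
(355, 213) [ 0.5681 -0.058   0.066 ] depth z [ 0.5811 -0.0606  0.0044]
(386, 220) [ 0.552  -0.1277  0.066 ] depth z [ 0.5643 -0.1336  0.0039]
(416, 229) [ 0.5314 -0.1946  0.066 ] depth z [ 0.5293 -0.1929  0.0773]
```

View pics/plate.png

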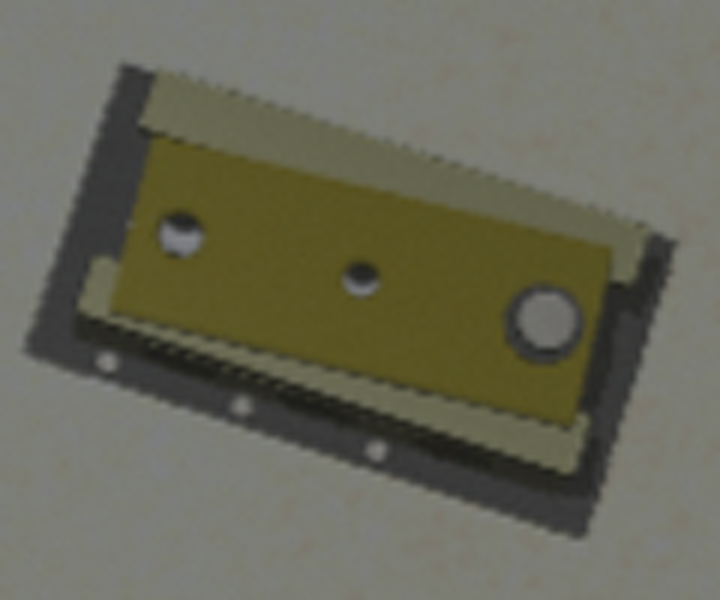

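The crop shows the drift hole near (180,234), the bolt hole near (360,278) and the pivot bolt near (545,320). The plate is swung about 4° anticlockwise. That puts its drift hole about 9.8 mm to the -x side, inside the stated range. I'll move above the drift.

carry_out(
  moves=[
    [-0.965,-0.363,0,0,0,0],
    [-0.965,-0.363,0,0,0,0],
    [-0.965,-0.363,0,0,0,0],
    [-0.965,-0.363,0,0,0,0],
    [-0.965,-0.363,0,0,0,0],
    [-0.965,-0.363,0,0,0,0],
    [-0.965,-0.363,0,0,0,0],
    [-0.965,-0.363,0,0,0,0],
    [-0.965,-0.363,0,0,0,0],
    [-0.965,-0.363,0,0,0,0],
    [-0.965,-0.363,0,0,0,0],
    [-0.965,-0.363,0,0,0,0],
    [-0.965,-0.363,0,0,0,0],
  ],
  fingers=46,
  force=40,
)

```text
time: 1.72
ee_pos: [0.6177, 0.2469, 0.2079]
eef_rot: [0.166, 0.986, -0.0, -0.0]
ft_force: [1.1, 0.5, 1.4]
width: 0.046
grip_force: 0.0
```

carry_out(
  moves=[
    [0,0,0,0,0,0.944],
    [0,0,0,0,0,0.944],
    [0,0,0,0,0,0.944],
    [0,0,0,0,0,0.944],
    [0,0,0,0,0,0.944],
    [0,0,0,0,0,0.944],
    [0,0,0,0,0,0.944],
    [0,0,0,0,0,0.944],
    [0,0,0,0,0,0.944],
    [0,0,0,0,0,0.944],
    [0,0,0,0,0,0],
  ],
)

```text
time: 3.1
ee_pos: [0.6168, 0.2478, 0.2079]
eef_rot: [0.735, 0.678, -0.0, -0.0]
ft_force: [0.7, 0.0, -0.6]
width: 0.0463
grip_force: 0.0
```

```bash
cat > w.py <<'E'
from h import *
import sys
n=sys.argv[1]; c=cam("wrist"); save(c,n+".png"); np.savez(n+".npz",**{k:np.array(v) for k,v in c.items()})
W=cloud(c);H=cv2.cvtColor(c["pixels"],cv2.COLOR_RGB2HSV)
print(c["xyz"],c["fx"],read_state()["ee_pos"])
y=(H[...,0]>20)&(H[...,0]<35)&(H[...,1]>150); q=W[y]; t=q[(q[:,2]>.119)&(q[:,2]<.132)]
if len(t): print("drift top",len(t),t.mean(0),cv2.minEnclosingCircle(t[:,:2].astype(np.float32)*1000))
E
python3 w.py w1
```

```text
[0.62282017 0.31562657 0.38651919] 331.0595401285787 [0.61681643 0.24781397 0.20796812]
drift top 356 [0.62111643 0.25178736 0.12720479] ((621.1246948242188, 251.82838439941406), 8.838576316833496)
```

View pics/w1.png

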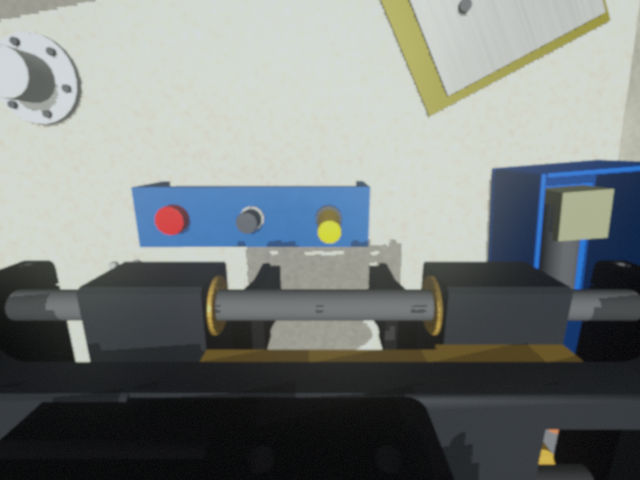

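The wrist view shows the red plug at (170,220), the bolt at (250,220) and the yellow drift at (329,230). The drift measures (0.6205, 0.250) averaged over the estimates. I'll descend and grip.

carry_out(
  moves=[
    [0.06,0.09,0,0,0,0],
    [0,0,0.48,0,0,0],
    [0,0,0.48,0,0,0],
    [0,0,0.48,0,0,0],
    [0,0,0.48,0,0,0],
    [0,0,0.48,0,0,0],
    [0,0,0.48,0,0,0],
    [0,0,0,0,0,0],
  ],
)

```text
time: 4.15
ee_pos: [0.6198, 0.2495, 0.0911]
eef_rot: [0.735, 0.678, -0.001, -0.0]
ft_force: [0.3, 0.3, 0.8]
width: 0.0461
grip_force: 0.0
```

carry_out(
  moves=[
    [0,0,0,0,0,0],
    [0,0,0,0,0,0],
    [0,0,0,0,0,0],
    [0,0,0,0,0,0],
    [0,0,0,0,0,0],
  ],
  fingers=0,
  force=50,
)

```text
time: 4.78
ee_pos: [0.621, 0.25, 0.0937]
eef_rot: [0.735, 0.678, 0.0, 0.0]
ft_force: [-0.9, 0.7, 3.3]
width: 0.0187
grip_force: 50.0
```

carry_out(
  moves=[
    [0,0,-0.5,0,0,0],
    [0,0,-1,0,0,0],
    [0,0,-1,0,0,0],
    [0,0,-0.5,0,0,0.87],
    [0,0,0,0,0,0.87],
    [-0.92,0.1175,0,0,0,0],
    [-0.92,0.1175,0,0,0,0],
    [-0.92,0.1175,0,0,0,0],
    [-0.92,0.1175,0,0,0,0],
    [-0.92,0.1175,0,0,0,0],
    [-0.92,0.1175,0,0,0,0],
    [-0.92,0.1175,0,0,0,0],
    [-0.92,0.1175,0,0,0,0],
    [-0.92,0.1175,0,0,0,0],
    [-0.92,0.1175,0,0,0,0],
    [0,0,0,0,0,0],
    [0,0,0,0,0,0],
  ],
)

```text
time: 6.9
ee_pos: [0.5484, -0.1134, 0.2138]
eef_rot: [0.812, 0.584, 0.0, -0.0]
ft_force: [-0.6, 0.4, -1.6]
width: 0.0186
grip_force: 50.0
```

```bash
python3 w.py w2; python3 -c "from h import *; s=read_state();print(s['eef_rot'],s['ft_force'],s['joint_positions'])"
```

```text
[ 0.57034888 -0.04910222  0.39252579] 331.0595401285787 [ 0.54845826 -0.11287563  0.21355997]
[ 8.11547458e-01  5.84286387e-01  3.38582889e-04 -1.66317330e-04] [ 0.29326923  0.30973359 -1.86162726] [-0.45196202  0.20353589  0.66370882  1.66076679 -0.12959933  1.3214618
 -0.08902214]
```

View pics/w2.png

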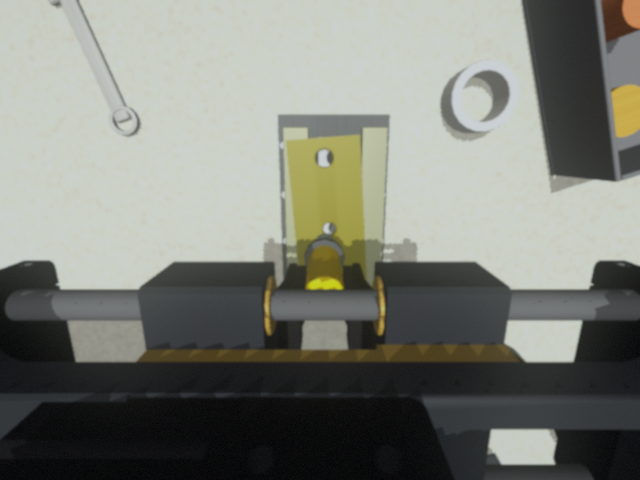

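The wrist view shows the drift hole at (324,158) and the middle hole at (329,228), with the strip showing dark inside the left of the drift hole. I'll locate both centres and cross-check them against the top view.

```bash
cat > holes.py <<'E'
from h import *
def holes(f,box,seeds,hz=.066):
    c=dict(np.load(f)); H=cv2.cvtColor(c["pixels"],cv2.COLOR_RGB2HSV)
    o=((H[...,0]>20)&(H[...,0]<35)&(H[...,1]>130)).astype(np.uint8)
    out=[]
    for (u,v) in seeds:
        n,l,st,ce=cv2.connectedComponentsWithStats(1-o,connectivity=4)
        k=l[v,u]; d=ce[k]; a=st[k]
        p=atz(c,*d,hz); out.append(p); print(f,(u,v),d,a,p.round(4))
    e=(out[0]-out[1])[:2]; print("dist",np.linalg.norm(e),"ang",np.degrees(np.arctan2(e[1],e[0])))
    return c
c=holes("w2.npz",0,[(324,158),(329,228)])
holes("top0.npz",0,[(355,214),(385,221)])
W=cloud(c); f=np.zeros((480,640),bool); f[110:200,270:400]=1; g=f&(abs(W[...,2]-.06)<.004)
for r_ in (130,150,180): 
    print([W[r_,x].round(4) for x in np.where(f[r_]&(W[r_,:,2]>.05))[0][[0,-1]]])
cv2.imwrite("pics/hole.png",cv2.resize(c["pixels"][140:245,280:370],None,fx=6,fy=5.5,interpolation=cv2.INTER_CUBIC)[:,:,::-1])
E
python3 holes.py
```

```text
w2.npz (324, 158) [317.87345077 238.36299135] [     0      0    640    480 297244] [ 0.5362 -0.1301  0.066 ]
w2.npz (329, 228) [317.87345077 238.36299135] [     0      0    640    480 297244] [ 0.5362 -0.1301  0.066 ]
dist 0.0 ang 0.0
top0.npz (355, 214) [354.71153846 213.82692308] [351 210   9   8  52] [ 0.5662 -0.0574  0.066 ]
top0.npz (385, 221) [384.65625 221.4375 ] [382 219   7   6  32] [ 0.5487 -0.1246  0.066 ]
dist 0.0695054014523414 ang 75.39150676232713
[array([ 0.5388, -0.0192,  0.0621]), array([ 0.6329, -0.0507,  0.0615])]
[array([ 0.5333, -0.0369,  0.0622]), array([ 0.6266, -0.0682,  0.0634])]
[array([ 0.5245, -0.0641,  0.0636]), array([ 0.6179, -0.0955,  0.0626])]
```

View pics/hole.png

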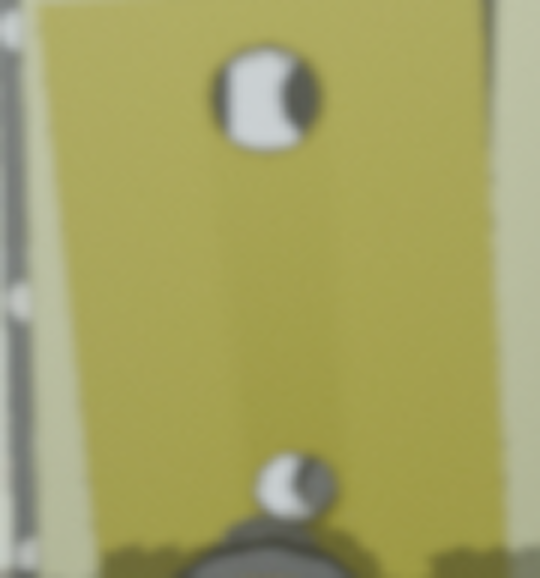

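The crop shows the strip's bright top face inside the plate hole. The strip's own dark hole is a lens on the right, starting about 285 of the hole's 215–320 span. That puts the strip hole about 11 mm to +x, and the middle hole agrees at about 5.7 mm, half of that.

```bash
python3 - <<'E'
from h import *
c=dict(np.load("w2.npz")); W=cloud(c)
print(atz(c,324.1,157.4,.066),atz(c,329.1,228,.066),W[157,318],W[157,329])
# held drift: collar/handle axis seen from wrist
H=cv2.cvtColor(c["pixels"],cv2.COLOR_RGB2HSV)
y=(H[...,0]>20)&(H[...,0]<35)&(H[...,1]>150)
q=W[y]; q=q[(q[:,2]>.14)]; print(len(q)); 
t=q[(q[:,2]>q[:,2].max()-.006)]; print(t.mean(0),t[:,2].max()); 
q2=W[235:262,300:350].reshape(-1,3); q2=q2[(q2[:,2]>.15)]; 
for a in np.arange(.15,.25,.006):
    s=q[(q[:,2]>a)&(q[:,2]<a+.006)]; 
    if len(s)>5: print(a.round(3),len(s),s.min(0).round(4),s.max(0).round(4))
k=q2[(q2[:,2]<.2)]; print(k.min(0),k.max(0))
E
```

```text
[ 0.56786051 -0.05573277  0.066     ] [ 0.55051774 -0.1233923   0.066     ] [ 0.56098248 -0.05431897  0.00659358] [ 0.57283199 -0.05832243  0.00512596]
2284
[ 0.54324281 -0.08446796  0.34989617] 0.3506921851418549
0.198 60 [ 0.5423 -0.1092  0.1983] [ 0.5582 -0.1022  0.204 ]
0.204 79 [ 0.5425 -0.1101  0.2041] [ 0.5585 -0.1024  0.2099]
0.21 93 [ 0.5423 -0.111   0.21  ] [ 0.5586 -0.1021  0.2159]
0.216 107 [ 0.541 -0.112  0.216] [ 0.559  -0.1024  0.2218]
0.222 124 [ 0.5411 -0.1127  0.2221] [ 0.5591 -0.1022  0.228 ]
0.228 130 [ 0.5415 -0.1118  0.228 ] [ 0.5589 -0.1024  0.2339]
0.234 149 [ 0.5414 -0.1116  0.2341] [ 0.5589 -0.1021  0.24  ]
0.24 185 [ 0.5415 -0.1125  0.2401] [ 0.5589 -0.1022  0.246 ]
0.246 370 [ 0.5415 -0.1118  0.246 ] [ 0.5589 -0.1024  0.2492]
[ 0.53702026 -0.11747127  0.15348392] [ 0.56164157 -0.09923599  0.19999321]
```

```bash
python3 - <<'E'
from h import *
c=dict(np.load("w2.npz")); W=cloud(c)
np.set_printoptions(linewidth=200,suppress=True)
for v in (155,158,160): print(v,(W[v,312:338,2]*1000).round(0)); print(c["pixels"][v,312:338].mean(-1).round(0))
print((W[228,320:338,2]*1000).round(0)); print(c["pixels"][228,320:338].mean(-1).round(0))
c=dict(np.load("top0.npz")); W=cloud(c)
print((W[206:222,354:357,2].T*1000).round(0)); print(c["pixels"][206:222,355].mean(-1).round(0))
E
```

```text
155 [67. 68. 70. 67.  7.  8.  7. 62. 63. 61. 63. 63. 64. 63. 63.  7.  5.  6.  8.  6.  6. 67. 69. 70. 70. 69.]
[147. 142. 131. 112.  99. 118. 162. 194. 205. 207. 207. 207. 205. 196. 172. 133.  98.  88.  87.  90. 100. 118. 135. 143. 144. 145.]
158 [68. 68. 68. 66.  7.  6.  9. 63. 63. 63. 61. 62. 62. 61. 61.  7.  8.  6.  8.  6.  5. 67. 68. 70. 68. 69.]
[145. 140. 127. 106.  96. 119. 163. 194. 205. 206. 207. 207. 204. 196. 170. 127.  93.  86.  87.  88.  95. 112. 131. 141. 145. 144.]
160 [67. 67. 69. 67.  6.  9.  6. 63. 62. 62. 62. 61. 62. 62. 61.  5.  5.  5.  6.  6.  7. 67. 67. 69. 69. 68.]
[145. 142. 132. 115. 101. 118. 163. 194. 205. 206. 207. 207. 206. 201. 183. 145. 104.  88.  87.  90.  99. 116. 133. 142. 143. 145.]
[68. 68. 69. 61. 63. 62. 62. 63. 63. 51.  8.  6.  7.  7.  6.  5. 67. 68.]
[129. 130. 142. 170. 193. 202. 201. 189. 159. 120. 101. 106. 110. 111. 109. 107. 112. 120.]
[[68. 72. 62. 65. 65.  5.  4.  6. 59. 58. 56. 52. 65. 69. 73. 72.]
 [67. 61. 68. 64. 69.  3.  3.  4. 62. 60. 62. 56. 66. 66. 70. 65.]
 [70. 69. 66. 65. 63. 58.  7. 10. 57. 58. 65. 61. 68. 66. 66. 64.]]
[ 71.  71.  70.  66.  50.  42.  43.  73. 126. 127. 120.  91.  68.  71.  71.  71.]
```

The depth reads the strip face at about 61 mm, with its hole edge starting 11 mm in, so the drag is about 11 mm toward tool +y. I'll move over the hole and feel down.

carry_out(
  moves=[
    [0.74,0,0,0,0,0],
    [0.74,0,0,0,0,0],
    [0,0,0.6,0,0,0],
    [0,0,0.6,0,0,0],
    [0,0,0.6,0,0,0],
    [0,0,0,0,0,0],
    [0,0,0,0,0,0],
  ],
)

```text
time: 7.82
ee_pos: [0.5676, -0.0572, 0.1422]
eef_rot: [0.812, 0.584, 0.0, 0.0]
ft_force: [0.6, -0.2, -1.7]
width: 0.0188
grip_force: 50.0
```

carry_out(
  moves=[
    [0,0,0.05,0,0,0],
    [0,0,0.05,0,0,0],
    [0,0,0.05,0,0,0],
    [0,0,0.05,0,0,0],
    [0,0,0.05,0,0,0],
    [0,0,0,0,0,0],
  ],
)

```text
time: 8.57
ee_pos: [0.5669, -0.0578, 0.1309]
eef_rot: [0.812, 0.584, -0.0, -0.0]
ft_force: [-0.6, 1.0, -1.2]
width: 0.0185
grip_force: 50.0
```

carry_out(
  moves=[
    [0.01,0,0.03,0,0,0],
    [0.01,0,0.03,0,0,0],
    [0,0,0.03,0,0,0],
    [0,0,0,0,0,0],
  ],
)

```text
time: 9.07
ee_pos: [0.5672, -0.057, 0.1274]
eef_rot: [0.812, 0.584, -0.0, -0.0]
ft_force: [0.4, 0.1, -2.4]
width: 0.0183
grip_force: 50.0
```

carry_out(
  moves=[
    [0,0,0.025,0,0,0],
    [0,0,0.025,0,0,0],
    [0,0,0,0,0,0],
  ],
)

```text
time: 9.45
ee_pos: [0.5673, -0.0571, 0.1254]
eef_rot: [0.812, 0.584, -0.0, -0.0]
ft_force: [-0.1, -0.1, -1.0]
width: 0.0188
grip_force: 50.0
```

carry_out(
  moves=[
    [0,0,0.025,0,0,0],
    [0,0,0.025,0,0,0],
    [0,0,0,0,0,0],
  ],
)

```text
time: 9.82
ee_pos: [0.5672, -0.057, 0.1234]
eef_rot: [0.812, 0.584, -0.0, -0.0]
ft_force: [0.5, -0.1, -2.2]
width: 0.0189
grip_force: 50.0
```

carry_out(
  moves=[
    [0,0,0.02,0,0,0],
    [0,0,0,0,0,0],
  ],
)

```text
time: 10.07
ee_pos: [0.5673, -0.057, 0.1227]
eef_rot: [0.812, 0.584, 0.0, -0.0]
ft_force: [-0.0, 0.1, -1.5]
width: 0.0183
grip_force: 50.0
```

carry_out(
  moves=[
    [0,0,0.025,0,0,0],
    [0,0,0,0,0,0],
  ],
)

```text
time: 10.32
ee_pos: [0.5678, -0.0571, 0.1225]
eef_rot: [0.812, 0.584, 0.001, 0.0]
ft_force: [-1.2, 0.4, 4.6]
width: 0.0187
grip_force: 50.0
```

carry_out(
  moves=[
    [0,0,0.025,0,0,0],
    [0,0,0,0,0,0],
  ],
)

```text
time: 10.58
ee_pos: [0.5682, -0.057, 0.1223]
eef_rot: [0.812, 0.584, 0.001, 0.0]
ft_force: [-3.2, 1.0, 11.8]
width: 0.0184
grip_force: 50.1
```

Contact came at TCP z 0.1223, which is the tip on the strip at 60 mm as expected. I'll lighten the press and drag toward tool +y.

carry_out(
  moves=[
    [0,0,-0.02,0,0,0],
    [0,0.05,0,0,0,0],
    [0,0.05,0,0,0,0],
    [0,0.05,0,0,0,0],
    [0,0,0,0,0,0],
  ],
)

```text
time: 11.2
ee_pos: [0.5718, -0.0582, 0.1222]
eef_rot: [0.812, 0.584, -0.001, -0.002]
ft_force: [-10.5, 2.7, 15.1]
width: 0.0186
grip_force: 50.8
```

carry_out(
  moves=[
    [0,0.04,0,0,0,0],
    [0,0.04,0,0,0,0],
    [0,0,0,0,0,0],
  ],
)

```text
time: 11.58
ee_pos: [0.5745, -0.059, 0.1221]
eef_rot: [0.812, 0.584, -0.001, -0.002]
ft_force: [-10.7, 4.2, 15.0]
width: 0.0184
grip_force: 51.1
```

carry_out(
  moves=[
    [0,0.025,0,0,0,0],
    [0,0.025,0,0,0,0],
    [0,0,0,0,0,0],
  ],
)

```text
time: 11.95
ee_pos: [0.5763, -0.0596, 0.122]
eef_rot: [0.812, 0.584, -0.001, -0.002]
ft_force: [-10.8, 2.9, 13.9]
width: 0.0186
grip_force: 51.0
```

carry_out(
  moves=[
    [0,0.025,0,0,0,0],
    [0,0,0,0,0,0],
  ],
)

```text
time: 12.2
ee_pos: [0.5773, -0.06, 0.1219]
eef_rot: [0.812, 0.584, -0.001, -0.002]
ft_force: [-10.3, 3.7, 12.4]
width: 0.0184
grip_force: 50.9
```

carry_out(
  moves=[
    [0,0.025,0,0,0,0],
    [0,0,0,0,0,0],
  ],
)

```text
time: 12.45
ee_pos: [0.5786, -0.0605, 0.1216]
eef_rot: [0.812, 0.584, -0.001, -0.001]
ft_force: [-2.7, 1.5, 1.3]
width: 0.019
grip_force: 50.1
```

carry_out(
  moves=[
    [0,0.02,0,0,0,0],
    [0,0,0,0,0,0],
  ],
)

```text
time: 12.7
ee_pos: [0.5798, -0.0611, 0.1211]
eef_rot: [0.812, 0.584, -0.001, -0.001]
ft_force: [-5.3, 3.1, 1.9]
width: 0.0187
grip_force: 50.1
```

The down force vanished, so the tip is over the strip's hole. I'll lower it.

carry_out(
  moves=[
    [0,0,0.025,0,0,0],
    [0,0,0.025,0,0,0],
    [0,0,0,0,0,0],
  ],
)

```text
time: 13.08
ee_pos: [0.5798, -0.0611, 0.119]
eef_rot: [0.812, 0.584, -0.001, -0.001]
ft_force: [-4.3, 2.6, -0.7]
width: 0.0188
grip_force: 50.1
```

carry_out(
  moves=[
    [0,0,0.025,0,0,0],
    [0,0,0.025,0,0,0],
    [0,0,0,0,0,0],
  ],
)

```text
time: 13.45
ee_pos: [0.5798, -0.0612, 0.117]
eef_rot: [0.812, 0.584, -0.001, -0.001]
ft_force: [-5.7, 2.7, 0.2]
width: 0.0187
grip_force: 50.1
```

carry_out(
  moves=[
    [0,0,0.05,0,0,0],
    [0,0,0.05,0,0,0],
    [0,0,0,0,0,0],
  ],
)

```text
time: 13.82
ee_pos: [0.5797, -0.0611, 0.1129]
eef_rot: [0.812, 0.584, -0.001, -0.001]
ft_force: [-5.3, 2.8, -0.3]
width: 0.0187
grip_force: 50.1
```

carry_out(
  moves=[
    [0,0,0.05,0,0,0],
    [0,0,0.025,0,0,0],
    [0,0,0,0,0,0],
  ],
)

```text
time: 14.2
ee_pos: [0.5797, -0.0611, 0.11]
eef_rot: [0.812, 0.584, -0.001, -0.001]
ft_force: [-5.9, 1.9, 0.2]
width: 0.0186
grip_force: 50.1
```

carry_out(
  moves=[
    [0,0,0.05,0,0,0],
    [0,0,0.025,0,0,0],
    [0,0,0,0,0,0],
  ],
)

```text
time: 14.58
ee_pos: [0.5796, -0.0611, 0.107]
eef_rot: [0.812, 0.584, -0.001, -0.001]
ft_force: [-4.6, 1.7, 1.0]
width: 0.0187
grip_force: 50.1
```

carry_out(
  moves=[
    [0,0,0.05,0,0,0],
    [0,0,0.025,0,0,0],
    [0,0,0,0,0,0],
  ],
)

```text
time: 14.95
ee_pos: [0.5796, -0.061, 0.104]
eef_rot: [0.812, 0.584, -0.001, -0.001]
ft_force: [-4.8, 2.4, 1.1]
width: 0.0189
grip_force: 50.1
```

carry_out(
  moves=[
    [0,0,0.05,0,0,0],
    [0,0,0.025,0,0,0],
    [0,0,0,0,0,0],
  ],
)

```text
time: 15.32
ee_pos: [0.5795, -0.061, 0.101]
eef_rot: [0.812, 0.584, -0.001, -0.001]
ft_force: [-5.8, 3.2, 0.9]
width: 0.0188
grip_force: 50.1
```

carry_out(
  moves=[
    [0,0,0.05,0,0,0],
    [0,0,0.04,0,0,0],
    [0,0,0,0,0,0],
  ],
)

```text
time: 15.7
ee_pos: [0.5795, -0.061, 0.0973]
eef_rot: [0.812, 0.584, -0.001, -0.001]
ft_force: [-5.9, 3.1, -0.2]
width: 0.0187
grip_force: 50.1
```

carry_out(
  moves=[
    [0,0,0.04,0,0,0],
    [0,0,0.025,0,0,0],
    [0,0,0,0,0,0],
  ],
)

```text
time: 16.08
ee_pos: [0.5795, -0.0609, 0.0948]
eef_rot: [0.812, 0.584, -0.001, -0.001]
ft_force: [-6.7, 3.3, 2.3]
width: 0.0191
grip_force: 50.1
```

carry_out(
  moves=[
    [0,0,0.02,0,0,0],
    [0,0,0,0,0,0],
  ],
)

```text
time: 16.32
ee_pos: [0.5797, -0.0608, 0.0947]
eef_rot: [0.812, 0.584, -0.001, -0.001]
ft_force: [-8.8, 3.6, 8.5]
width: 0.0186
grip_force: 50.2
```

The collar is seated at TCP z 0.0947. I'll ease the preload, release and rise.

carry_out(
  moves=[
    [0,-0.02,-0.01,0,0,0],
    [0,0,0,0,0,0],
  ],
)

```text
time: 16.58
ee_pos: [0.5791, -0.0608, 0.0947]
eef_rot: [0.812, 0.584, -0.0, -0.001]
ft_force: [-5.6, 1.8, 3.4]
width: 0.0187
grip_force: 50.1
```

carry_out(
  moves=[
    [0,0,0,0,0,0],
    [0,0,0,0,0,0],
    [0,0,0,0,0,0],
    [0,0,-0.25,0,0,0],
    [0,0,-0.5,0,0,0],
    [0,0,-1,0,0,0],
    [0,0,-1,0,0,0],
  ],
  fingers=46,
)

```text
time: 17.45
ee_pos: [0.5798, -0.0614, 0.2068]
eef_rot: [0.812, 0.584, 0.0, 0.0]
ft_force: [-0.2, 1.0, -0.8]
width: 0.0458
grip_force: 0.0
```

carry_out(
  moves=[
    [-0.9,0,0,0,0,0],
    [-0.9,0,0,0,0,0],
    [0,0,0,0,0,0],
  ],
)

```text
time: 17.82
ee_pos: [0.556, -0.1331, 0.2061]
eef_rot: [0.813, 0.582, 0.0, 0.001]
ft_force: [1.2, -0.3, -0.1]
width: 0.046
grip_force: 0.0
```

```bash
python3 w.py w3; python3 - <<'E'
from h import *
c=dict(np.load("w3.npz"));print(c["xyz"])
cv2.imwrite("pics/w3c.png",cv2.resize(c["pixels"][100:260,240:420],None,fx=4,fy=3.7,interpolation=cv2.INTER_CUBIC)[:,:,::-1])
E
```

```text
[ 0.578223   -0.06863476  0.38476109] 331.0595401285787 [ 0.55674406 -0.13078648  0.20580311]
drift top 423 [ 0.57838137 -0.06056304  0.12815977] ((578.3729858398438, -59.51195526123047), 9.37195873260498)
[ 0.578223   -0.06863476  0.38476109]
```

View pics/w3c.png

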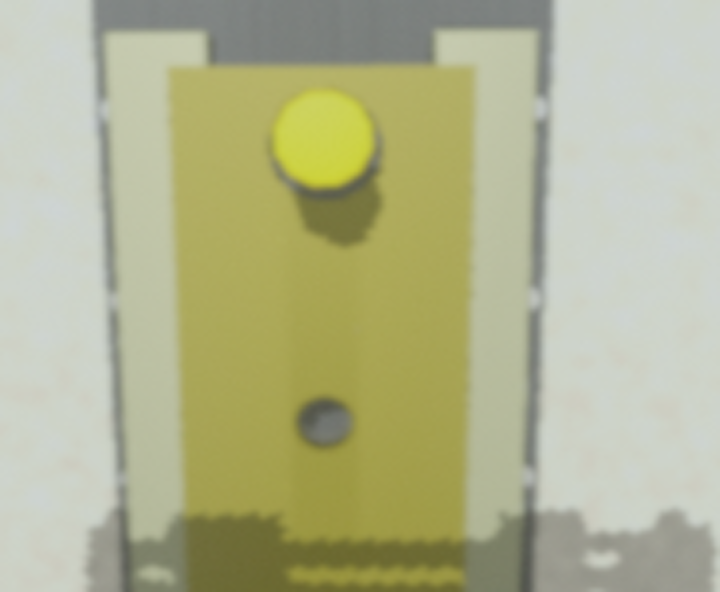

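The crop shows the drift standing in the plate with its top at (323,138). The middle hole at (325,423) is fully dark, so the plate is now aligned with the strip. Next I'll work out the hole and bolt positions.

```bash
python3 - <<'E'
from h import *
c=dict(np.load("w3.npz")); print("hole",atz(c,320.9,213.9,.066))
W=cloud(c); q=W[60:250,200:440].reshape(-1,3); 
c=dict(np.load("w1.npz")); W=cloud(c)
q=W[195:245,230:270].reshape(-1,3); t=q[(q[:,2]>.086)&(q[:,2]<.1)]; print("bolt",len(t),t.mean(0),cv2.minEnclosingCircle(t[:,:2].astype(np.float32)*1000))
c=dict(np.load("top0.npz")); W=cloud(c); q=W[213:233,206:226].reshape(-1,3); t=q[(q[:,2]>.084)&(q[:,2]<.1)]; print("bolt top cam",len(t),t.mean(0),cv2.minEnclosingCircle(t[:,:2].astype(np.float32)*1000))
s=read_state();print(s["ee_pos"],s["eef_rot"],s["joint_positions"])
E
```

```text
hole [ 0.55562571 -0.12552836  0.066     ]
bolt 395 [0.54749385 0.25750192 0.09284661] ((546.8047485351562, 257.18878173828125), 9.939789772033691)
bolt top cam 69 [0.54467313 0.25527204 0.09052316] ((544.2843017578125, 255.5377197265625), 10.357377052307129)
[ 0.55674406 -0.13078648  0.20580311] [8.12661949e-01 5.82735088e-01 5.36365002e-04 2.95182628e-04] [-0.41496095  0.24099684  0.67001243  1.64230781 -0.15442193  1.31080593
 -0.04596568]
```

carry_out(
  moves=[
    [0.909,-0.332,0,0,0,0],
    [0.909,-0.332,0,0,0,0],
    [0.909,-0.332,0,0,0,0],
    [0.909,-0.332,0,0,0,0],
    [0.909,-0.332,0,0,0,0],
    [0.909,-0.332,0,0,0,0],
    [0.909,-0.332,0,0,0,0],
    [0.909,-0.332,0,0,0,0],
    [0.909,-0.332,0,0,0,0],
    [0.909,-0.332,0,0,0,0],
    [0,0,0.5,0,0,0],
    [0,0,0.5,0,0,0],
    [0,0,0,0,0,0],
    [0,0,0,0,0,0],
  ],
)

```text
time: 19.62
ee_pos: [0.5469, 0.2582, 0.1659]
eef_rot: [0.812, 0.584, 0.001, -0.0]
ft_force: [0.0, 0.3, 0.4]
width: 0.0458
grip_force: 0.0
```

carry_out(
  moves=[
    [-0.05,0,0.5,0,0,0],
    [0,0,0.5,0,0,0],
    [0,0,0.5,0,0,0],
    [0,0,0.35,0,0,0],
    [0,0,0.15,0,0,0],
    [0,0,0,0,0,0],
  ],
)

```text
time: 20.38
ee_pos: [0.5463, 0.2556, 0.0852]
eef_rot: [0.812, 0.584, 0.0, -0.0]
ft_force: [0.3, 0.3, 0.5]
width: 0.0459
grip_force: 0.0
```

carry_out(
  moves=[
    [0,0,0,0,0,0],
    [0,0,0,0,0,0],
    [0,0,0,0,0,0],
    [0,0,0,0,0,0],
    [0,0,0,0,0,0],
  ],
  fingers=0,
  force=40,
)

```text
time: 21.0
ee_pos: [0.5462, 0.2555, 0.085]
eef_rot: [0.812, 0.584, 0.0, -0.0]
ft_force: [0.4, 0.2, -0.2]
width: 0.0047
grip_force: 0.0
```

```bash
python3 w.py w4; python3 -c "
from h import *
c=cam('side'); save(c,'s4.png'); cv2.imwrite('pics/s4.png',np.hstack([cv2.resize(c['pixels'][200:400,130:330],(400,400)),cv2.resize(dict(np.load('w4.npz'))['pixels'][120:320,220:420],(400,400))])[:,:,::-1])"
```

```text
[0.56821039 0.31997877 0.26365458] 331.0595401285787 [0.54613615 0.25554453 0.08496914]
```

View pics/s4.png

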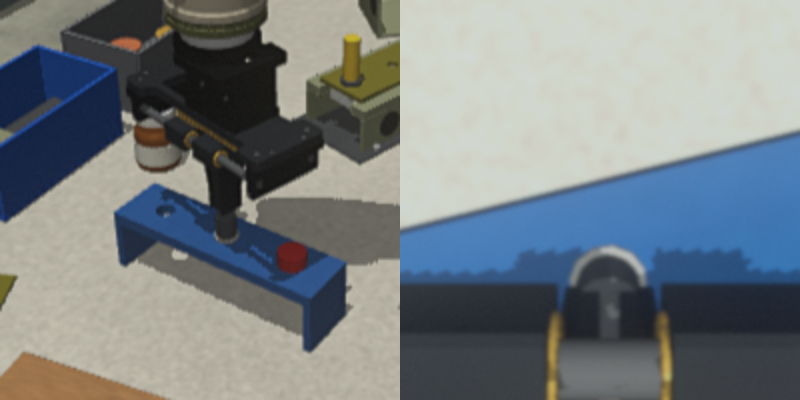

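The side crop shows the gripper over the bolt in the rack. In the wrist crop the bolt head and washer are at about (608,270), ahead of the nearly closed fingers. I'll measure where the bolt is.

```bash
python3 - <<'E'
from h import *
np.set_printoptions(linewidth=220,suppress=True)
c=dict(np.load("w4.npz")); W=cloud(c); s=read_state(); print(s["width"],s["grip_force"],s["ee_pos"])
A=R.from_quat(s["eef_rot"]).as_matrix()
L=(W-s["ee_pos"])@A
for v in range(240,278,3): print(v,[tuple((L[v,u]*1000).round(0).astype(int)) if np.isfinite(L[v,u,0]) else None for u in range(302,346,5)])
E
```

```text
0.0020742216874828755 0.0 [0.54613501 0.2555688  0.0849714 ]
240 [(np.int64(14), np.int64(-13), np.int64(18)), (np.int64(14), np.int64(-10), np.int64(18)), (np.int64(14), np.int64(-7), np.int64(17)), (np.int64(14), np.int64(-4), np.int64(17)), (np.int64(14), np.int64(-1), np.int64(18)), (np.int64(14), np.int64(2), np.int64(17)), (np.int64(14), np.int64(5), np.int64(17)), (np.int64(14), np.int64(8), np.int64(18)), (np.int64(14), np.int64(11), np.int64(18))]
243 [(np.int64(12), np.int64(-13), np.int64(17)), (np.int64(12), np.int64(-10), np.int64(17)), (np.int64(12), np.int64(-7), np.int64(18)), (np.int64(12), np.int64(-4), np.int64(18)), (np.int64(13), np.int64(-1), np.int64(16)), (np.int64(13), np.int64(2), np.int64(16)), (np.int64(12), np.int64(5), np.int64(17)), (np.int64(12), np.int64(8), np.int64(18)), (np.int64(12), np.int64(11), np.int64(17))]
246 [(np.int64(11), np.int64(-13), np.int64(17)), (np.int64(10), np.int64(-10), np.int64(17)), (np.int64(10), np.int64(-7), np.int64(19)), (np.int64(11), np.int64(-4), np.int64(16)), (np.int64(11), np.int64(-1), np.int64(14)), (np.int64(11
[... 3427 characters left out ...]
(10), np.int64(-6), np.int64(-28)), (np.int64(10), np.int64(-3), np.int64(-28)), (np.int64(3), np.int64(-1), np.int64(-9)), (np.int64(3), np.int64(2), np.int64(-9)), (np.int64(10), np.int64(4), np.int64(-27)), (np.int64(10), np.int64(7), np.int64(-28)), (np.int64(11), np.int64(9), np.int64(-30))]
276 [(np.int64(12), np.int64(-10), np.int64(-36)), (np.int64(11), np.int64(-8), np.int64(-35)), (np.int64(10), np.int64(-5), np.int64(-32)), (np.int64(10), np.int64(-3), np.int64(-31)), (np.int64(1), np.int64(-1), np.int64(-8)), (np.int64(1), np.int64(2), np.int64(-9)), (np.int64(10), np.int64(4), np.int64(-32)), (np.int64(10), np.int64(6), np.int64(-32)), (np.int64(11), np.int64(9), np.int64(-35))]
```

The depth shows the head centred between the fingers, yet they kept closing with no grip force. That shouldn't happen with a 20 mm head. I'll reopen and close in steps to find out why.

carry_out(
  moves=[
    [0,0,0,0,0,0],
    [0,0,0,0,0,0],
    [0,0,0,0,0,0],
    [0,0,0,0,0,0],
    [0,0,0,0,0,0],
  ],
  fingers=40,
)

```text
time: 21.72
ee_pos: [0.5461, 0.2556, 0.085]
eef_rot: [0.812, 0.584, 0.0, -0.0]
ft_force: [-0.1, 1.1, -0.0]
width: 0.0383
grip_force: 0.0
```

carry_out(
  moves=[
    [0,0,0,0,0,0],
    [0,0,0,0,0,0],
    [0,0,0,0,0,0],
    [0,0,0,0,0,0],
    [0,0,0,0,0,0],
  ],
  fingers=18,
  force=20,
)

```text
time: 22.35
ee_pos: [0.5461, 0.2556, 0.085]
eef_rot: [0.812, 0.584, 0.0, -0.0]
ft_force: [-0.1, -0.7, -0.2]
width: 0.0181
grip_force: 0.0
```

```bash
python3 w.py w5; python3 - <<'E'
from h import *
c=dict(np.load("w5.npz")); W=cloud(c); s=read_state(); print(s["width"],s["grip_force"],s["ft_force"])
k=cam('side')
cv2.imwrite('pics/s5.png',np.hstack([cv2.resize(k['pixels'][270:350,200:280],(400,400),interpolation=cv2.INTER_CUBIC),cv2.resize(c['pixels'][220:300,280:360],(400,400),interpolation=cv2.INTER_CUBIC)])[:,:,::-1])
E
```

```text
[0.56821159 0.31997609 0.26362732] 331.0595401285787 [0.5461344  0.25558369 0.08496039]
0.018141366665192588 0.0 [ 0.42859968  0.4898529  -0.16927669]
```

View pics/s5.png

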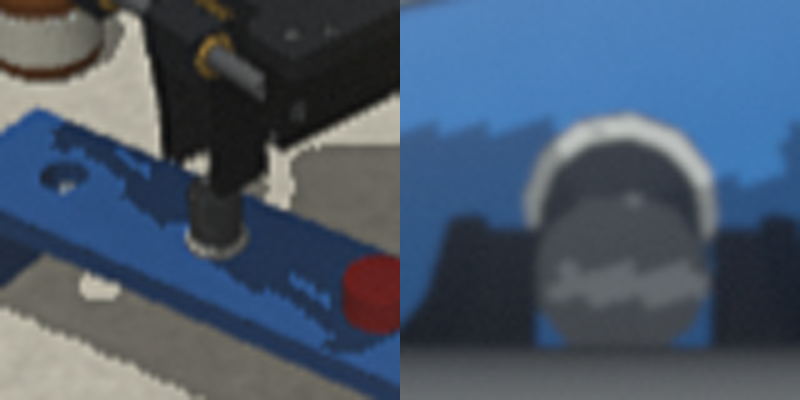

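The side crop shows the fingertips ending near the top of the head, so they closed above it. The real fingertips seem to sit higher than the stated overhang. I'll check this against the depth image.

```bash
python3 - <<'E'
from h import *
np.set_printoptions(linewidth=200,suppress=True)
c=dict(np.load("w5.npz")); W=cloud(c); s=read_state(); A=R.from_quat(s["eef_rot"]).as_matrix(); L=(W-s["ee_pos"])@A*1000
for u in (292,298,303,346,352,358):
    print(u); print(L[256:284:2,u].round(0).tolist())
E
```

```text
292
[[4.0, -20.0, 18.0], [3.0, -20.0, 17.0], [1.0, -20.0, 18.0], [-0.0, -20.0, 18.0], [11.0, -16.0, -19.0], [11.0, -16.0, -21.0], [12.0, -16.0, -25.0], [11.0, -15.0, -27.0], [11.0, -15.0, -30.0], [11.0, -15.0, -32.0], [11.0, -15.0, -35.0], [11.0, -14.0, -37.0], [11.0, -14.0, -40.0], [11.0, -14.0, -41.0]]
298
[[4.0, -16.0, 18.0], [3.0, -16.0, 17.0], [1.0, -16.0, 17.0], [-0.0, -16.0, 17.0], [-1.0, -16.0, 18.0], [10.0, -13.0, -17.0], [10.0, -13.0, -21.0], [10.0, -13.0, -23.0], [10.0, -12.0, -27.0], [10.0, -12.0, -29.0], [10.0, -12.0, -31.0], [10.0, -12.0, -34.0], [10.0, -12.0, -36.0], [10.0, -12.0, -38.0]]
303
[[4.0, -13.0, 18.0], [3.0, -13.0, 17.0], [1.0, -13.0, 18.0], [0.0, -13.0, 17.0], [-1.0, -13.0, 17.0], [10.0, -11.0, -17.0], [10.0, -10.0, -20.0], [10.0, -10.0, -23.0], [10.0, -10.0, -26.0], [10.0, -10.0, -29.0], [10.0, -10.0, -32.0], [10.0, -10.0, -34.0], [10.0, -9.0, -37.0], [10.0, -9.0, -40.0]]
346
[[4.0, 14.0, 18.0], [3.0, 14.0, 17.0], [1.0, 14.0, 18.0], [0.0, 14.0, 17.0], [-2.0, 14.0, 18.0], [10.0, 12.0, -16.0], [10.0, 11.0, -21.0], [10.0, 11.0, -23.0], [10.0, 11.0, -26.0], [11.0, 11.0, -31.0], [10.0, 11.0, -33.0], [10.0, 11.0, -34.0], [10.0, 10.0, -36.0], [10.0, 10.0, -40.0]]
352
[[4.0, 18.0, 18.0], [3.0, 18.0, 18.0], [1.0, 18.0, 18.0], [-0.0, 18.0, 18.0], [11.0, 15.0, -19.0], [11.0, 14.0, -21.0], [10.0, 14.0, -22.0], [10.0, 14.0, -23.0], [10.0, 14.0, -25.0], [10.0, 14.0, -28.0], [10.0, 14.0, -30.0], [10.0, 13.0, -34.0], [10.0, 13.0, -36.0], [10.0, 13.0, -38.0]]
358
[[4.0, 21.0, 18.0], [3.0, 21.0, 17.0], [2.0, 21.0, 16.0], [-1.0, 22.0, 19.0], [12.0, 18.0, -19.0], [11.0, 17.0, -21.0], [12.0, 17.0, -25.0], [12.0, 17.0, -28.0], [12.0, 16.0, -30.0], [12.0, 16.0, -33.0], [11.0, 16.0, -34.0], [11.0, 16.0, -37.0], [12.0, 15.0, -41.0], [11.0, 15.0, -42.0]]
```

The fingertips end about 15 mm behind the reported TCP, not 14 mm ahead, so they are really at z ≈ 0.100, above the head. I'll open and descend about 28 mm, feeling for contact.

carry_out(
  moves=[
    [0,0,0,0,0,0],
    [0,0,0,0,0,0],
    [0,0,0,0,0,0],
    [0,0,0,0,0,0],
    [0,0,0.1,0,0,0],
    [0,0,0.1,0,0,0],
    [0,0,0,0,0,0],
  ],
  fingers=40,
)

```text
time: 23.32
ee_pos: [0.5458, 0.2554, 0.0764]
eef_rot: [0.812, 0.584, -0.0, -0.0]
ft_force: [-0.1, 0.0, 0.7]
width: 0.04
grip_force: 0.0
```

carry_out(
  moves=[
    [0,0,0.1,0,0,0],
    [0,0,0.1,0,0,0],
    [0,0,0.1,0,0,0],
    [0,0,0.1,0,0,0],
    [0,0,0,0,0,0],
  ],
)

```text
time: 23.95
ee_pos: [0.5459, 0.2554, 0.0605]
eef_rot: [0.812, 0.584, -0.0, -0.0]
ft_force: [0.5, -1.0, -0.2]
width: 0.04
grip_force: 0.0
```

carry_out(
  moves=[
    [0,0,0.05,0,0,0],
    [0,0,0.025,0,0,0],
    [0,0,0,0,0,0],
  ],
)

```text
time: 24.32
ee_pos: [0.5461, 0.2556, 0.0579]
eef_rot: [0.812, 0.584, -0.0, -0.0]
ft_force: [0.4, 0.9, -0.3]
width: 0.04
grip_force: 0.0
```

carry_out(
  moves=[
    [0,0,0,0,0,0],
    [0,0,0,0,0,0],
    [0,0,0,0,0,0],
    [0,0,0,0,0,0],
    [0,0,0,0,0,0],
  ],
  fingers=0,
  force=45,
)

```text
time: 24.95
ee_pos: [0.5461, 0.2556, 0.058]
eef_rot: [0.812, 0.584, 0.0, -0.0]
ft_force: [0.9, 0.6, 1.3]
width: 0.0186
grip_force: 45.0
```

Gripped. I'll lift and carry it to just past the middle hole for a look.

carry_out(
  moves=[
    [0,0,-0.3,0,0,0],
    [0,0,-0.8,0,0,0],
    [0,0,-1,0,0,0],
    [0,0,-1,0,0,0],
    [0,0,-0.45,0,0,0],
    [-0.948,0.327,0,0,0,0],
    [-0.948,0.327,0,0,0,0],
    [-0.948,0.327,0,0,0,0],
    [-0.948,0.327,0,0,0,0],
    [-0.948,0.327,0,0,0,0],
    [-0.948,0.327,0,0,0,0],
    [-0.948,0.327,0,0,0,0],
    [-0.948,0.327,0,0,0,0],
    [-0.948,0.327,0,0,0,0],
    [-0.948,0.327,0,0,0,0],
    [0,0,0,0,0,0],
    [0,0,0,0,0,0],
    [0,0,0,0,0,0],
  ],
)

```text
time: 27.2
ee_pos: [0.5495, -0.1441, 0.1996]
eef_rot: [0.811, 0.585, -0.0, -0.0]
ft_force: [-0.3, 0.6, -1.9]
width: 0.0188
grip_force: 45.0
```

```bash
python3 w.py w6; python3 - <<'E'
from h import *
np.set_printoptions(suppress=True)
c=dict(np.load("w6.npz")); W=cloud(c); s=read_state(); print(s["ee_pos"],s["eef_rot"])
A=R.from_quat(s["eef_rot"]).as_matrix(); L=(W-s["ee_pos"])@A*1000
m=(abs(L[...,1])<25)&(L[...,0]<25)&(L[...,2]<40)&(L[...,2]>-60)&(L[...,0]>-20)
for a in range(-36,30,4):
    q=L[m&(L[...,2]>=a)&(L[...,2]<a+4)]
    if len(q): print(a,len(q),q.min(0).round(1),q.max(0).round(1))
cv2.imwrite("pics/w6c.png",cv2.resize(c["pixels"][130:290,240:400],None,fx=3.7,fy=3.7,interpolation=cv2.INTER_CUBIC)[:,:,::-1])
E
```

```text
[ 0.57154638 -0.07976877  0.37831776] 331.0595401285787 [ 0.54956176 -0.14423551  0.19973188]
drift top 434 [ 0.57853626 -0.06125144  0.12795297] ((578.4989013671875, -59.71240997314453), 9.562007904052734)
[ 0.54956176 -0.14423551  0.19973188] [ 0.81133258  0.58458479  0.00005416 -0.00026237]
-36 523 [  5.1 -17.8 -36. ] [ 11.9  18.8 -32. ]
-32 260 [  3.4 -17.9 -32. ] [ 12.3  18.6 -28. ]
-28 209 [  5.  -17.9 -28. ] [ 12.3  18.4 -24.1]
-24 213 [  3.4 -18.  -24. ] [ 12.1  18.7 -20. ]
-20 173 [  5.  -17.7 -20. ] [ 11.9  18.5 -16. ]
-16 168 [  4.4 -17.5 -16. ] [ 13.5  15.2 -12. ]
-12 126 [  4.   -9.5 -12. ] [13.6  9.8 -8.7]
8 20 [ 6.4 -2.9  8.6] [ 7.8  3.7 11.9]
12 33 [ 4.1 -4.2 12.1] [ 7.5  5.6 15.9]
16 6 [ 5.4 -3.6 16.1] [ 7.1  4.4 17.3]
```

View pics/w6c.png

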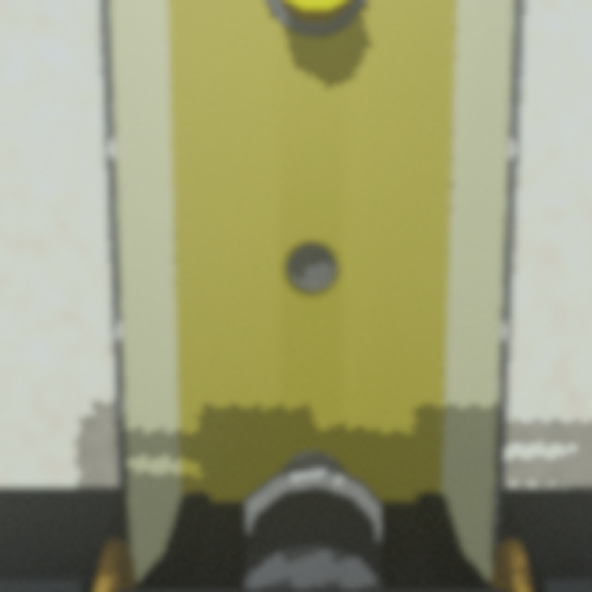

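The crop shows the empty middle hole at (312,268). The held bolt is below it, with its washer arc centred at about column 313 and its shank tip at (313,465).

```bash
python3 - <<'E'
from h import *
c=dict(np.load("w6.npz")); s=read_state()
A=R.from_quat(s["eef_rot"]).as_matrix(); p=atz(c,323.96,202.07,.066); print(p,((p-s["ee_pos"])@A*1000).round(2))
H=cv2.cvtColor(c["pixels"],cv2.COLOR_RGB2HSV)
o=((H[...,0]>20)&(H[...,0]<35)&(H[...,1]>100)).astype(np.uint8)[190:215,310:340]
n,l,st,ce=cv2.connectedComponentsWithStats(1-o,connectivity=4); print(st,ce+[310,190])
p=atz(c,323.96,202.07,.068);print(((p-s["ee_pos"])@A*1000).round(2))
E
```

```text
[ 0.55562891 -0.12534414  0.066     ] [ 19.79  -0.18 133.74]
[[  0   0  30  25 613]
 [  8   6  13  13 137]] [[324.66068515 201.97226754]
 [323.7810219  202.12408759]]
[ 20.1   -0.17 131.74]
```

carry_out(
  moves=[
    [0.465,0,0,0,0,0],
    [0,0,0.6,0,0,0],
    [0,0,0.6,0,0,0],
    [0,0,0.6,0,0,0],
    [0,0,0.6,0,0,0],
    [0,0,0.25,0,0,0],
    [0,0,0,0,0,0],
    [0,0,0,0,0,0],
  ],
)

```text
time: 28.25
ee_pos: [0.556, -0.1277, 0.0949]
eef_rot: [0.812, 0.584, 0.001, 0.0]
ft_force: [0.0, 0.1, -1.2]
width: 0.019
grip_force: 45.0
```

carry_out(
  moves=[
    [0,0,0.04,0,0,0],
    [0,0,0.04,0,0,0],
    [0,0,0.04,0,0,0],
    [0,0,0,0,0,0],
  ],
)

```text
time: 28.75
ee_pos: [0.5552, -0.1279, 0.089]
eef_rot: [0.812, 0.584, -0.0, -0.0]
ft_force: [1.1, 0.4, 0.2]
width: 0.0189
grip_force: 45.0
```

carry_out(
  moves=[
    [0,0,0.02,0,0,0],
    [0,0,0.02,0,0,0],
    [0,0,0,0,0,0],
  ],
)

```text
time: 29.12
ee_pos: [0.5553, -0.1279, 0.0874]
eef_rot: [0.812, 0.584, -0.0, -0.0]
ft_force: [-0.2, -0.9, -1.1]
width: 0.0187
grip_force: 45.0
```

carry_out(
  moves=[
    [0.03,0,0,0,0,0],
    [0,0,0.02,0,0,0],
    [0,0,0.02,0,0,0],
    [0,0,0,0,0,0],
  ],
)

```text
time: 29.62
ee_pos: [0.5556, -0.1268, 0.0858]
eef_rot: [0.812, 0.584, -0.0, -0.0]
ft_force: [0.2, -0.7, -1.1]
width: 0.0187
grip_force: 45.0
```

carry_out(
  moves=[
    [0,0,0.02,0,0,0],
    [0,0,0.02,0,0,0],
    [0,0,0,0,0,0],
  ],
)

```text
time: 30.0
ee_pos: [0.5557, -0.1268, 0.0842]
eef_rot: [0.812, 0.584, -0.0, -0.0]
ft_force: [0.0, 0.4, -0.5]
width: 0.0186
grip_force: 45.0
```

carry_out(
  moves=[
    [0,0,0.025,0,0,0],
    [0,0,0.025,0,0,0],
    [0,0,0,0,0,0],
  ],
)

```text
time: 30.38
ee_pos: [0.5556, -0.1268, 0.0822]
eef_rot: [0.812, 0.584, -0.0, -0.0]
ft_force: [-0.4, 0.0, -0.2]
width: 0.019
grip_force: 45.0
```

carry_out(
  moves=[
    [0,0,0.025,0,0,0],
    [0,0,0.025,0,0,0],
    [0,0,0,0,0,0],
  ],
)

```text
time: 30.75
ee_pos: [0.5556, -0.1268, 0.0802]
eef_rot: [0.812, 0.584, -0.0, -0.0]
ft_force: [0.3, 0.8, -1.3]
width: 0.019
grip_force: 45.0
```

carry_out(
  moves=[
    [0,0,0.025,0,0,0],
    [0,0,0.025,0,0,0],
    [0,0,0,0,0,0],
  ],
)

```text
time: 31.12
ee_pos: [0.5557, -0.1268, 0.0782]
eef_rot: [0.812, 0.584, -0.0, -0.0]
ft_force: [-0.1, 0.2, -2.0]
width: 0.019
grip_force: 45.0
```

carry_out(
  moves=[
    [0,0,0.025,0,0,0],
    [0,0,0.025,0,0,0],
    [0,0,0,0,0,0],
  ],
)

```text
time: 31.5
ee_pos: [0.5557, -0.1267, 0.0762]
eef_rot: [0.812, 0.584, -0.0, -0.0]
ft_force: [0.4, 0.6, -1.6]
width: 0.019
grip_force: 45.0
```

carry_out(
  moves=[
    [0,0,0.025,0,0,0],
    [0,0,0.025,0,0,0],
    [0,0,0,0,0,0],
  ],
)

```text
time: 31.88
ee_pos: [0.5557, -0.1268, 0.0742]
eef_rot: [0.812, 0.584, -0.0, -0.0]
ft_force: [0.2, -0.4, -0.1]
width: 0.0189
grip_force: 45.0
```

carry_out(
  moves=[
    [0,0,0.05,0,0,0],
    [0,0,0.05,0,0,0],
    [0,0,0.05,0,0,0],
    [0,0,0,0,0,0],
  ],
)

```text
time: 32.38
ee_pos: [0.5556, -0.1268, 0.0681]
eef_rot: [0.812, 0.584, -0.0, -0.0]
ft_force: [0.8, -0.2, -0.8]
width: 0.0191
grip_force: 45.0
```

carry_out(
  moves=[
    [0,0,0.05,0,0,0],
    [0,0,0.05,0,0,0],
    [0,0,0.04,0,0,0],
    [0,0,0,0,0,0],
  ],
)

```text
time: 32.88
ee_pos: [0.5557, -0.1267, 0.0626]
eef_rot: [0.812, 0.584, -0.0, -0.0]
ft_force: [-0.0, 0.1, -0.7]
width: 0.0189
grip_force: 45.0
```

carry_out(
  moves=[
    [0,0,0.03,0,0,0],
    [0,0,0.03,0,0,0],
    [0,0,0,0,0,0],
  ],
)

```text
time: 33.25
ee_pos: [0.5557, -0.1268, 0.0602]
eef_rot: [0.812, 0.584, 0.0, -0.0]
ft_force: [0.1, 0.5, -2.0]
width: 0.0186
grip_force: 45.0
```

carry_out(
  moves=[
    [0,0,0.025,0,0,0],
    [0,0,0,0,0,0],
  ],
)

```text
time: 33.5
ee_pos: [0.5557, -0.1268, 0.0593]
eef_rot: [0.812, 0.584, 0.0, 0.0]
ft_force: [-0.8, 0.3, -1.5]
width: 0.0188
grip_force: 45.0
```

carry_out(
  moves=[
    [0,0,0.02,0,0,0],
    [0,0,0,0,0,0],
  ],
)

```text
time: 33.75
ee_pos: [0.5557, -0.1268, 0.0589]
eef_rot: [0.812, 0.584, 0.0, -0.0]
ft_force: [-2.5, 0.2, 4.5]
width: 0.0188
grip_force: 45.0
```

carry_out(
  moves=[
    [0,0,0.02,0,0,0],
    [0,0,0,0,0,0],
  ],
)

```text
time: 34.0
ee_pos: [0.5558, -0.1268, 0.0588]
eef_rot: [0.812, 0.584, 0.0, -0.0]
ft_force: [-6.7, 1.7, 13.8]
width: 0.0187
grip_force: 45.0
```

Seated. I'll ease off, release, rise clear and check.

carry_out(
  moves=[
    [0,0,-0.03,0,0,0],
    [0,0,0,0,0,0],
  ],
)

```text
time: 34.25
ee_pos: [0.5557, -0.1267, 0.0589]
eef_rot: [0.812, 0.584, 0.0, -0.0]
ft_force: [-1.5, 0.7, 2.9]
width: 0.0189
grip_force: 45.0
```

carry_out(
  moves=[
    [0,0,0,0,0,0],
    [0,0,0,0,0,0],
    [0,0,0,0,0,0],
    [0,0,-0.25,0,0,0],
    [0,0,-0.5,0,0,0],
    [0,0,-1,0,0,0],
    [0,0,-1,0,0,0],
    [0,0,-1,0,0,0],
    [-0.9,0,0,0,0,0],
    [0,0,0,0,0,0],
    [0,0,0,0,0,0],
  ],
  fingers=42,
)

```text
time: 35.62
ee_pos: [0.5443, -0.1606, 0.2092]
eef_rot: [0.812, 0.584, 0.0, -0.0]
ft_force: [0.3, 1.2, -0.8]
width: 0.042
grip_force: 0.0
```

```bash
python3 w.py w7; python3 - <<'E'
from h import *
c=dict(np.load("w7.npz")); W=cloud(c)
k=(abs(W[...,0]-.556)<.02)&(abs(W[...,1]+.1265)<.02)&(W[...,2]<.12); q=W[k]; t=q[q[:,2]>.086]; w=q[(q[:,2]>.0695)&(q[:,2]<.08)]
print("bolt top",len(t),t.mean(0) if len(t) else 0, "plate z",np.median(q[q[:,2]<.0695][:,2]))
cv2.imwrite("pics/w7c.png",cv2.resize(c["pixels"][100:260,240:400],None,fx=3.7,fy=3.7,interpolation=cv2.INTER_CUBIC)[:,:,::-1])
E
```

```text
[ 0.56632952 -0.09627113  0.38787933] 331.0595401285787 [ 0.54439942 -0.16014111  0.20893413]
drift top 321 [ 0.57841685 -0.06261221  0.12804942] ((578.3656005859375, -59.86899948120117), 9.327473640441895)
bolt top 394 [ 0.55656549 -0.12514646  0.09407901] plate z 0.06821291249773848
```

View pics/w7c.png

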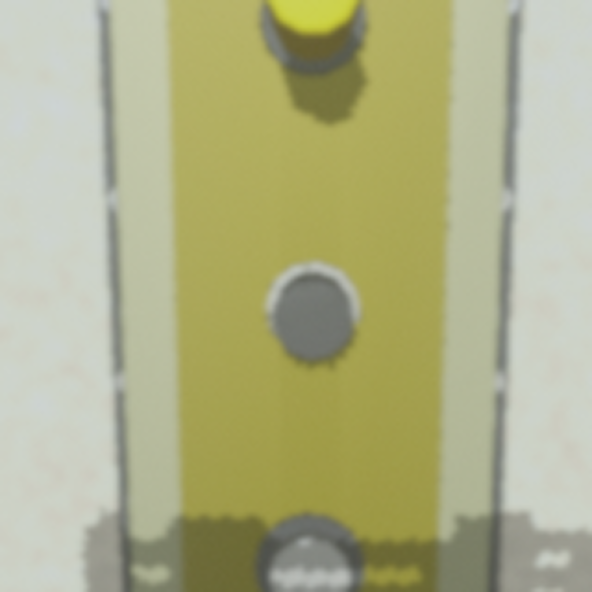

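The crop shows the bolt head at (313,315), seated with its washer flat on the plate. Its top is 26 mm above the plate, as it should be when home. The drift stands 60 mm above the plate, also home, and the gripper is clear and open. I'll hand it in.

```bash
python3 -c "
from bench import r
print(r.close_job())"
```

```text
the job is handed in; nothing more can be done
None
```

The job is handed in: the drift stands fully home, having drawn the plate about 11 mm into line, and the bolt is fully home in the middle hole and released. It took about 36 s, with forces read at the end of each move no higher than about 20 N; my first close on the bolt missed, with the fingers shutting just above its head, and I regripped lower.

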